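# Run the ball stylus through the stepped joint of a plaster mould and push its key home

### The job

Take the square-handled ball stylus from the tool rack and run its tip slowly (a few centimetres a second) through the whole stepped joint of the plaster mould on the easel, from the open end to the end with the small wooden key, keeping the tip down in the joint all the way and the stylus about square to the sloping face. At the end, push the key fully home with the tip, without forcing it, then stand the stylus back in the rack and let go; leave everything else where it is.

Things in the scene. Friction and masses are not known exactly. Their poses are not given: they have to be found in the camera images.
- stylus: Ball stylus, 90 g, upright in one rack hole. Origin at its very tip, z from tip to handle. Steel spindle, 6 mm thick, rounded tip, z 0 to 60 mm; collar 30 mm wide, z 60 to 66, resting on the rack's top (tip 15 mm above the table); wooden handle 18 x 18 mm, z 66 to 136, flat sides square to x and y. The only square handle, and the tallest in the rack.
- stylus_mid (a point): Centre of the stylus's square handle, 101 mm above its tip; the place to grip. Axes as the stylus's.
- mould: Two-part plaster mould fixed on an easel: face 130 x 180 mm, sloping 36 degrees, looking up towards the robot. Origin: centre of the face, 100 mm above the table; z square out of the face, x up the slope, y to the left seen from the robot. Its joint is an open groove 10 mm wide, 8 mm deep, with straight runs and square corners. Easel foot 170 x 210 mm.
- joint_0 (a point): On the joint's centre line near its open left end, mould (x, y) = (-25, 75) mm, 5 mm below the face, as all joint points; axes as the mould's. The joint runs from the left edge (-25, 90) through joint_0 to joint_4 to the right edge (-25, -90). Enter here or nearer the left edge; leave only at the key, at y below -45.
- joint_1 (a point): First corner of the joint, mould (-25, 40), 5 mm below the face. Three steel clamp bolts, 21 mm high, wings 22 mm wide, stand on the face at mould (0, 5), (8, 70) and (8, -66).
- joint_2 (a point): Second corner, mould (25, 40), 5 mm below the face. Whenever the tip is not down in the joint, it must stay more than 30 mm clear of the face between mould y = 55 and -45 mm.
- joint_3 (a point): Third corner, mould (25, -30), 5 mm below the face.
- joint_4 (a point): Fourth corner, mould (-25, -30), 5 mm below the face; the last run goes from here to the key.
- key (a joint): Travel of the dark wooden key, 9 mm wide, 20 mm long, reaching from 6.5 mm below to 7.5 mm above the face, that slides along the last run of the joint towards mould -y. 0 m: near face at mould y = -50 mm; 0.020 m: fully home at its stop, outer end flush with the mould's right side. Starts between 0 and 6 mm; about 1.5 N of friction; stays where it is left.
- key_face (a point): Centre of the key's near face (the face the tip pushes), at the height of the mould's face; at home it is at mould (-25, -70). Axes as the mould's.
- rack: Fixed wooden tool rack left or right of the mould: board 70 (x) by 165 (y) mm, 15 mm thick, its top 75 mm above the table, on two end boards. Origin under its centre, on the table. Three through holes of 15 mm in a row along y, 55 mm apart, hold the stylus and two other tools.
- hole_0 (a point): Mouth of the rack's hole at rack y = +55 mm, on its top face (75 mm above the table). Axes as the rack's.
- hole_1 (a point): Mouth of the rack's middle hole, on its top face.
- hole_2 (a point): Mouth of the rack's hole at rack y = -55 mm, on its top face.
- paddle_tool: Another tool in the rack, not to be moved: flat wooden handle 9 x 30 x 50 mm above the same collar, 116 mm tall from its origin at the tip.
- bulb_tool: Another tool in the rack, not to be moved: round bulb handle 26 mm wide, 52 mm high above the same collar; 118 mm tall from its origin at the tip.
- bowl: Bystander: terracotta bowl, 150 mm across, 80 mm high; origin under its centre. It stands on the side of the mould where the rack does not.
- beaker_a: Bystander: clay-coloured beaker, 60 mm across, 75 mm high, between robot and mould; origin under its centre.
- beaker_b: Bystander: a second such beaker, 60 mm across and 75 mm high; origin under its centre.
- jar: Bystander: tall white closed jar, 72 mm across, 190 mm high; origin under its centre. It stands beside the mould, on either side.
- batten: Bystander: wooden batten 28 x 260 x 18 mm lying beyond the mould; origin under its centre.
- bisque_tile: Bystander: terracotta tile 90 x 90 x 11 mm lying on the right; origin under its centre.
Mind the look-alikes: they are no part of the job. Leave any yellow look-alike of the rack alone.

How it is judged:
By the outcome, as a careful person would: the job done as asked, in the order asked, and still so for the second after the job is handed in, with the robot touching nothing.
It also fails if it takes over 70 s, if anything falls off the work surface, if the arm or the gripper's body presses on something with over 40 N, if the wrist force passes 120 N, or if a joint passes its speed limit or range.

### The arm

A 6-joint arm with a two-finger parallel gripper is mounted at the origin on the work surface. World frame = base frame: x ahead of the robot, y to its left, z up, the work surface at z = 0. Lengths are in m, angles in rad, forces in N, time in s.
With the tool pointing down it reaches from about 0.425 to 0.95 m from the base axis. Payload 3.5 kg.
Tool frame: the origin (TCP) lies between the finger pads; the fingertips stand 8 mm ahead of it and the grasp point (between the pads) lies 11 mm behind it; z points along the fingers, y is the direction in which the jaws open and shut (so a half turn about z gives the same grasp; the last joint's range is limited). The gripper opens to 85 mm and grips with 20 to 120 N. Pads are 22 mm wide; open, the fingers measure 114 mm over their backs; the gripper's body (76 mm by 85 mm) begins 54 mm behind the grasp point. The pads swing forward as they close: fully open they stand 13 mm farther back than shut.
Start: joints at [1.192, 0.286, 1.577, -0, 1.279, -0.15], TCP at [0.153, 0.657, 0.239] pointing down, gripper open.
Joint ranges: [-2.77, 2.77], [-0.9, 2.22], [0.21, 2.48], [-1.53, 4.67], [0.24, 2.81], [-2.84, 2.84]. Speed limits (rad/s): [2.79, 2.79, 3.14, 3.14, 3.14, 3.14].

### API

Orientations are given as a rotation vector (axis times angle).
In Python, from bench import env, vision gives the robot as it stands.
- The arm moves only by the tool play_rows, never from a script. Its argument "commands" is a list of rows, each a list of 6 numbers: the shift along the world's x, y, z in mm, then the turn, a rotation vector about the world's x, y, z in rad. In form: [[x, y, z, rx, ry, rz], ...]. A call has exactly 10 rows; each row shifts and turns the commanded pose from where the row before left it; what a row does not reach is not made up. A row lasts 1/12 s, in which the tool goes at most 41.7 mm and 7.16 degrees, less where a joint would pass 70% of its speed; a pose out of reach is approached as far as the arm can. A call with a gripper value outside its range is refused whole. "claw" is the opening, from -1 (shut) to 1 (fully open), set as the call begins (left out, the last holds). The fingers move at their own pace and stop on an object; "grip_force" is the grip in N (left out, the last holds). Time passes only in rows, so rows that do not move let the fingers close, or fill a call up. It gives the time, the measured TCP pose, the force and the opening at its end, in the units of the state.
- env.observe(): the state, without advancing time (a new reading comes with each control period).
- vision.capture(name): name is "scene" or "top"; returns (picture, depth): 384x512x3 uint8, blue, green, red; 384x512 float32, m along the optical axis (not along the pixel's ray), 0 where there is no reading.
- vision.get_calibration(name): a dict with "fovy" (degrees; the focal length in pixels is half the picture's height over the tangent of half this angle, whatever the lens; pixels are square), "cx", "cy" (the principal point, pixels), "world_from_camera" (4x4, takes a point from camera to world coordinates). Camera axes: x right, y up, looking along -z (the intrinsics and any distortion apply to the point x, -y, -z); pixel columns grow to the right and rows downward; lengths in m; the calibration is good to about 2 mm. A picture is of the moment at which its call begins. get_calibration takes no time and is no camera call.
- env.close_job(): hands the job in, once; it reports no verdict.
The state is a dict: "time": time; "q": joint angles; "joint_velocities": joint speeds; "joint_torque": joint torques, N m; "tcp_pos": TCP position; "tool_rot": TCP orientation; "force": force on the tool from outside, world axes, zero at the start; "torque": the same for the moment, N m; "gripper_width": finger opening in m.
Only numpy, scipy, OpenCV 4.12 (cv2) and the standard library are available. Lean on these libraries where they do the work, as an engineer would, in place of code of your own. Each camera call takes 0.05 s, during which the arm holds its last target. There are 200 camera calls.

## Working session

There is one attempt and no reset: what is moved stays moved. The work goes in short steps, Python scripts to look and compute and a tool call to move; the robot and the scene stay as the last step left them, time stands still between calls to the robot, and variables do not carry over. Pictures are saved under pics/ and viewed, about 8 in all and at most 12, crops included, and the job is handed in when it is done.

Besides the shell and the picture viewer there is one more tool, called as name(argument=value, ...) on one line, values as JSON. play_rows: Moves the arm, as the interface text tells. Its arguments: {"type":"object","properties":{"commands":{"type":"array","items":{"type":"array","items":{"type":"number"}}},"claw":{"type":"number"},"grip_force":{"type":"number"}},"required":["commands"]}

```bash
ls; mkdir -p pics; cat > h.py <<'E'
import numpy as np, cv2
from bench import env, vision
def cap(n):
    p,d=vision.capture(n); return p,d,vision.get_calibration(n)
def cloud(d,c):
    h,w=d.shape; f=h/2/np.tan(np.radians(c['fovy'])/2)
    v,u=np.mgrid[:h,:w]
    P=np.stack([(u-c['cx'])/f*d,-(v-c['cy'])/f*d,-d],-1)
    T=np.array(c['world_from_camera']); W=P@T[:3,:3].T+T[:3,3]
    W[d==0]=np.nan
    return W
E
python3 - <<'E'
from h import *
for n in ("scene","top"):
    p,d,c=cap(n); print(n,{k:(np.round(v,3).tolist() if k=='world_from_camera' else v) for k,v in c.items()}, (d==0).mean())
    cv2.imwrite(f'pics/{n}0.png',cv2.resize(p,(800,600))); np.savez(f'{n}0.npz',p=p,d=d)
print(env.observe())
E
```

```text
pics
scene {'fovy': 51.54741239489289, 'cx': 253.59204001297817, 'cy': 196.43060818778244, 'world_from_camera': [[0.139, -0.656, 0.742, 1.323], [0.99, 0.076, -0.119, -0.141], [0.022, 0.751, 0.66, 0.821], [0.0, 0.0, 0.0, 1.0]]} 0.0038401285807291665
top {'fovy': 44.64062483096088, 'cx': 253.4377920301751, 'cy': 187.0695249652044, 'world_from_camera': [[-0.019, 0.992, -0.123, 0.367], [-1.0, -0.016, 0.02, -0.001], [0.018, 0.123, 0.992, 1.536], [0.0, 0.0, 0.0, 1.0]]} 0.004053751627604167
{'time': 0.1, 'q': array([ 1.19200982e+00,  2.87119435e-01,  1.57799119e+00, -2.84826607e-05,
        1.27859677e+00, -1.50011814e-01]), 'joint_velocities': array([ 0.00095788, -0.00301107, -0.00458992,  0.00069644, -0.0013898 ,
       -0.00040514]), 'joint_torque': array([ 9.58182827e-04, -4.07294047e+01, -2.93700027e+01, -1.26503519e-04,
        3.38060578e-03,  2.08331682e-05]), 'tcp_pos': array([0.15285541, 0.65689009, 0.23807857]), 'tool_rot': array([-0.35850218, -3.12053898,  0.00321705]), 'force': array([ 0.42800242, -0.64900368, -0.89945086]), 'torque': array([ 0.03071937, -0.01031516, -0.01291297]), 'gripper_width': 0.08564419950352668}
```

View pics/scene0.png

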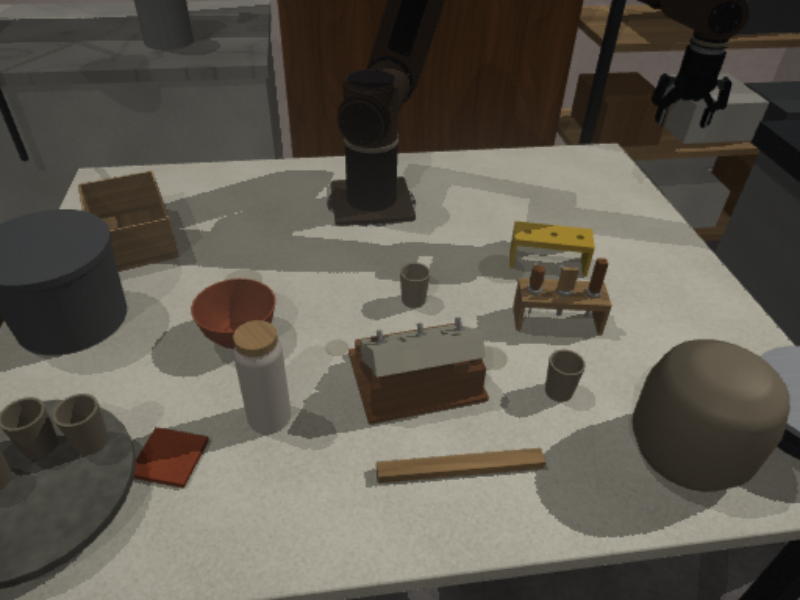

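View pics/top0.png

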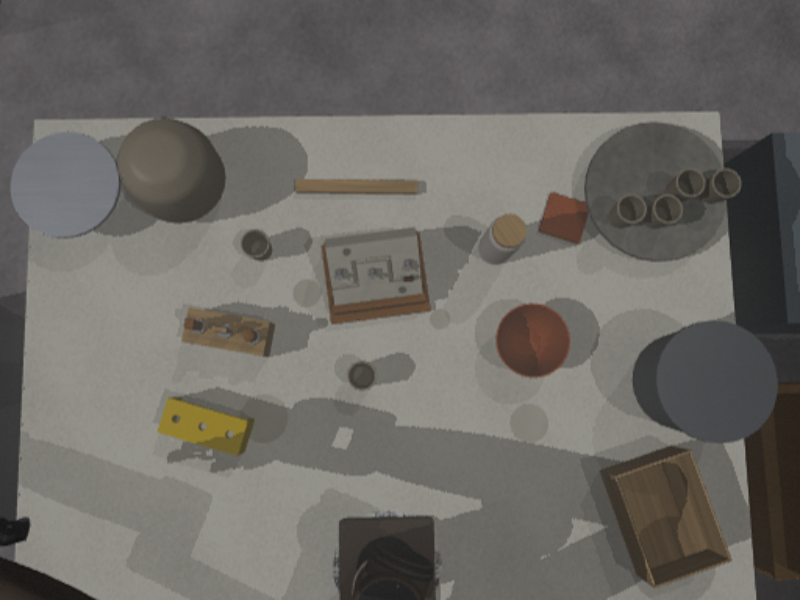

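The scene view shows the rack on +y with the bulb, paddle and tall square stylus at about (600,275). The top view shows the mould at about (375,275) and the stylus at about (195,322). Next I'll measure both with depth.

```bash
python3 - <<'E'
from h import *
ims=[]
for n,(x0,y0,x1,y1) in (("top",(195,140,290,215)),("scene",(210,190,330,280)),("top",(105,180,185,240)),("scene",(315,155,400,220))):
    z=np.load(n+'0.npz'); ims.append(cv2.resize(z['p'][y0:y1,x0:x1],(400,300),interpolation=cv2.INTER_CUBIC))
cv2.imwrite('pics/crops.png',np.clip(np.vstack([np.hstack(ims[:2]),np.hstack(ims[2:])]).astype(float)*1.4,0,255).astype(np.uint8))
def ransac(P,tol=.002,it=400,nz=None):
    r=np.random.default_rng(0);best=None
    for _ in range(it):
        a,b,c=P[r.choice(len(P),3,False)];n=np.cross(b-a,c-a);l=np.linalg.norm(n)
        if l<1e-7: continue
        n/=l; n*=np.sign(n[2])
        if nz and abs(n[2]-nz)>.05: continue
        m=abs((P-a)@n)<tol
        if best is None or m.sum()>best.sum(): best=m
    Q=P[best];c=Q.mean(0);n=np.linalg.svd(Q-c)[2][2];n*=np.sign(n[2]);return n,c,Q,best
for n in ("top","scene"):
    z=np.load(n+'0.npz');W=cloud(z['d'],vision.get_calibration(n))
    m=(W[...,0]>.3)&(W[...,0]<.75)&(abs(W[...,1])<.3)&(abs(W[...,2])<.012)
    print(n,'table z',np.round(np.percentile(W[m][:,2],[10,50,90]),4))
    box=(30,210,260,140)
    # mould: plaster-like in region
    m=(W[...,0]>.35)&(W[...,0]<.85)&(abs(W[...,1])<.25)&(W[...,2]>.045)&(W[...,2]<.16)
    P=W[m];nn,c,Q,b=ransac(P,nz=np.cos(np.radians(36)))
    xs=np.array([0,0,1])-nn*nn[2];xs/=np.linalg.norm(xs);ys=np.cross(nn,xs)
    print('mould n',nn.round(3),np.degrees(np.arccos(nn[2])).round(2),'n',len(Q),'z at',c.round(4),'yaw',np.degrees(np.arctan2(xs[1],xs[0])).round(2))
    k=np.stack([(Q-c)@xs,(Q-c)@ys],-1).astype(np.float32)
    (cc,s,a)=cv2.minAreaRect(k);print(' rect',np.round(cc,4),np.round(s,4),a,' centre',(c+xs*cc[0]+ys*cc[1]).round(4))
    print(' pct',np.percentile(k,[1,99],axis=0).round(4).tolist())
    # rack top
    m=(W[...,0]>.2)&(W[...,0]<.75)&(W[...,1]>.15)&(W[...,1]<.6)&(abs(W[...,2]-.075)<.006)
    lab=cv2.connectedComponentsWithStats(m.astype(np.uint8))
    for i in range(1,lab[0]):
        if lab[2][i,4]>80:
            Q=W[lab[1]==i];r=cv2.minAreaRect(Q[:,:2].astype(np.float32));print(' racktop',lab[2][i].tolist(),np.round(r[0],4),np.round(r[1],4),round(r[2],2),np.median(Q[:,2]).round(4),z['p'][lab[1]==i].mean(0).round())
    m=(W[...,0]>.2)&(W[...,0]<.75)&(W[...,1]>.2)&(W[...,1]<.6)&(W[...,2]>.1)&(W[...,2]<.17)
    lab=cv2.connectedComponentsWithStats(m.astype(np.uint8))
    for i in range(1,lab[0]):
        if lab[2][i,4]>8:
            Q=W[lab[1]==i];print(' tool',lab[2][i].tolist(),Q.mean(0).round(4),Q[:,2].max().round(4), Q[Q[:,2]>Q[:,2].max()-.006].mean(0).round(4))
E
```

```text
top table z [-0.0039  0.0006  0.0053]
mould n [-0.599 -0.078  0.797] 37.12 n 1062 z at [0.5862 0.0113 0.0982] yaw 7.38
 rect [-0.007  -0.0747] [0.3368 0.1531] 88.95834350585938  centre [ 0.5902 -0.0635  0.0939]
 pct [[-0.0804, -0.0885], [0.0686, 0.0896]]
 racktop [154, 147, 19, 19, 87] [0.6533 0.2553] [0.0582 0.0579] 23.29 0.0749 [80. 88. 93.]
 racktop [116, 197, 57, 31, 933] [0.4757 0.3128] [0.1663 0.0698] 78.94 0.0751 [ 73.  93. 107.]
 racktop [101, 255, 58, 37, 1149] [0.29   0.3551] [0.1664 0.0707] 72.91 0.0753 [ 48. 118. 135.]
 tool [80, 119, 56, 21, 530] [0.7223 0.4002 0.1411] 0.1699 [0.728  0.4124 0.1668]
 tool [118, 204, 11, 8, 69] [0.4857 0.3622 0.1381] 0.1578 [0.4861 0.3649 0.1537]
 tool [135, 209, 13, 5, 40] [0.4757 0.3104 0.1274] 0.1382 [0.4772 0.313  0.135 ]
 tool [156, 211, 9, 9, 59] [0.4638 0.2543 0.1229] 0.1343 [0.4637 0.2564 0.1303]
scene table z [-0.0021 -0.      0.0023]
mould n [-0.559 -0.057  0.827] 34.2 n 450 z at [ 0.616  -0.0057  0.1172] yaw 5.86
 rect [-0.0036  0.0076] [0.1231 0.5247] 14.226893424987793  centre [0.6123 0.0015 0.1152]
 pct [[-0.0843, -0.2435], [0.0548, 0.1138]]
 racktop [329, 142, 52, 18, 671] [0.2906 0.3575] [0.1655 0.0803] 73.78 0.0749 [ 43. 111. 134.]
 racktop [332, 178, 59, 20, 721] [0.4778 0.3137] [0.1661 0.0759] 80.33 0.0748 [53. 75. 92.]
 racktop [351, 224, 24, 18, 144] [0.6548 0.2569] [0.0589 0.0588] 83.94 0.0735 [59. 70. 76.]
 tool [378, 165, 11, 18, 139] [0.4918 0.3646 0.1293] 0.1538 [0.4887 0.3668 0.1502]
 tool [339, 170, 10, 12, 91] [0.4716 0.2563 0.1169] 0.1322 [0.4678 0.2576 0.1286]
 tool [358, 171, 12, 11, 109] [0.4795 0.3131 0.118 ] 0.1332 [0.4781 0.313  0.1301]
 tool [413, 224, 16, 20, 45] [0.7405 0.3527 0.146 ] 0.1688 [0.7423 0.3584 0.1662]
```

View pics/crops.png

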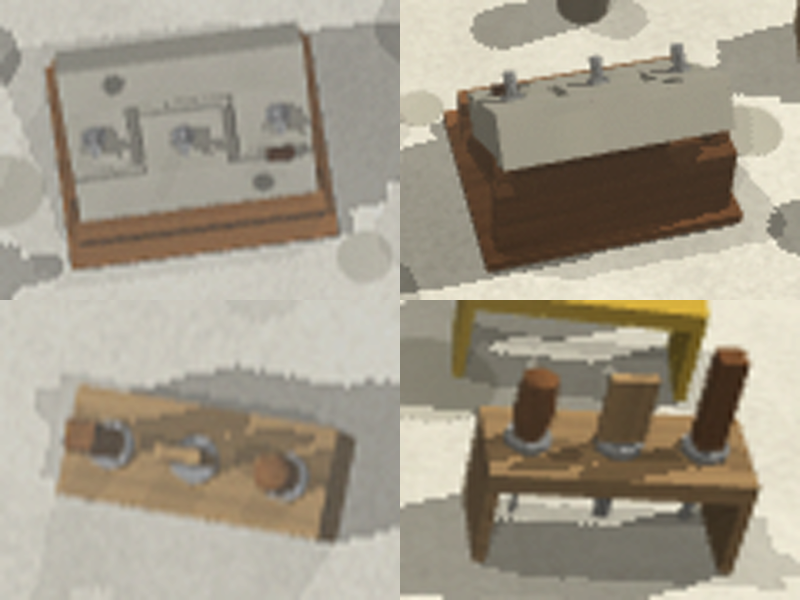

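The crop shows the groove path, the key at lower right, three bolts, and the face clearly bounded by wood on the left, right and bottom. The stylus is the leftmost (+y) tool. I'll fit the face edges by colour.

```bash
cat > mould.py <<'E'
from h import *
x0,y0,x1,y1=195,140,290,215; S=6
def rays(uv,c):
    f=192/np.tan(np.radians(c['fovy'])/2);T=np.array(c['world_from_camera'])
    d=np.stack([(uv[:,0]-c['cx'])/f,-(uv[:,1]-c['cy'])/f,-np.ones(len(uv))],-1)@T[:3,:3].T
    return T[:3,3],d
def onplane(uv,c,p0,n):
    o,d=rays(np.atleast_2d(np.asarray(uv,float)),c); return o+d*(((p0-o)@n)/(d@n))[:,None]
def axes(yaw,s=np.radians(36)):
    h=np.array([np.cos(yaw),np.sin(yaw),0]);x=h*np.cos(s)+np.array([0,0,np.sin(s)])
    y=np.array([-np.sin(yaw),np.cos(yaw),0]);return x,y,np.cross(x,y)
E
python3 - <<'E'
from mould import *
fr=[vision.capture('top')[0].astype(float) for _ in range(6)]
p=np.mean(fr,0); np.save('topavg.npy',p)
c=vision.get_calibration('top')
crop=cv2.resize(p[y0:y1,x0:x1].astype(np.float32),None,fx=S,fy=S,interpolation=cv2.INTER_CUBIC)
ch=(crop[...,2]-crop[...,0])/(crop.sum(-1)+1)
m=((ch<.09)).astype(np.uint8)
def px(a): return (a+.5)/S-.5
H,W=m.shape
# plaster component containing centre of face
print('chroma percentiles',np.percentile(ch,[5,25,50,75,95]).round(3))
L=[];R=[];B=[]
cx=int((245-x0)*S); 
def cross(line,thr): # first subpixel crossing upward
    i=np.argmax(line>thr); return i-1+(thr-line[i-1])/(line[i]-line[i-1]) if i>0 and line[i]>thr else None
thr=.10
for r in range(int((170-y0)*S),int((188-y0)*S)):
    a=cross(ch[r,cx:],thr)
    a=None
    # outside wood stripe: search from expected edges
    seg=ch[r]; 
    i=cx-int(20*S)
    l=cross(seg[:i][::-1],thr); 
    if l is not None: L.append((i-1-l,r))
    j=int((267-x0)*S); rr=cross(seg[j:],thr)
    if rr is not None: R.append((j+rr,r))
for k in range(int((220-x0)*S),int((265-x0)*S)):
    j=int((185-y0)*S); b=cross(ch[j:,k],thr)
    if b is not None: B.append((k,j+b))
from numpy import array
def fit(Q):
    Q=array(Q,np.float32);
    for _ in range(3):
        vx,vy,a,b=cv2.fitLine(Q,cv2.DIST_HUBER,0,.01,.01).ravel()
        e=abs((Q[:,0]-a)*vy-(Q[:,1]-b)*vx);Q=Q[e<max(1.5,1.5*np.median(e))]
    t=(Q-[a,b])@[vx,vy]
    return np.array([[a+vx*t.min(),b+vy*t.min()],[a+vx*t.max(),b+vy*t.max()]]),len(Q),e.mean()
ed={}
for n,Q in zip('LRB',(L,R,B)):
    s,k,e=fit(Q); ed[n]=px(s)+[x0,y0]; print(n,k,round(e,2),ed[n].round(2).tolist())
yaw=np.radians(6);o=np.array([.589,0,.1])
for _ in range(8):
    x,y,z=axes(yaw)
    P={n:(onplane(ed[n],c,o,z)-o)@np.array([x,y]).T for n in ed}
    aL=[np.arctan2(-(q[1]-q[0])[1],(q[1]-q[0])[0]) for q in (P['L'],P['R'])]
    ang={}
    for n in ed:
        d=P[n][1]-P[n][0]; 
        if n=='B': d=np.array([d[1],-d[0]])
        if d[0]<0:d=-d
        ang[n]=np.arctan2(d[1],d[0])
    dy=(P['L'][:,1].mean()+P['R'][:,1].mean())/2; wid=P['L'][:,1].mean()-P['R'][:,1].mean(); dx=P['B'][:,0].mean()+.065
    o=o+dy*y+np.array([x[0],x[1],0])*dx; 
    yaw+=ang['B']*.5+(ang['L']+ang['R'])*.25
print('yaw',np.degrees(yaw),'o',o.round(4),'wid',wid,{k:np.degrees(v).round(2) for k,v in ang.items()})
vis=np.clip(crop*1.4,0,255).astype(np.uint8)
for n in ed: 
    s=((ed[n]-[x0,y0]+.5)*S-.5).astype(int); cv2.line(vis,tuple(s[0].tolist()),tuple(s[1].tolist()),(0,0,255),1)
T=np.array(c['world_from_camera']);f=192/np.tan(np.radians(c['fovy'])/2)
def proj(w):
    q=T[:3,:3].T@(w-T[:3,3]); return np.array([c['cx']+f*q[0]/-q[2],c['cy']-f*q[1]/-q[2]])
x,y,z=axes(yaw)
for a,b in [(-25,75),(-25,40),(25,40),(25,-30),(-25,-30),(-25,-50),(65,90),(65,-90),(-65,90),(-65,-90)]:
    s=((proj(o+x*a*.001+y*b*.001)-[x0,y0]+.5)*S-.5).astype(int);cv2.circle(vis,tuple(s.tolist()),3,(0,255,0),1)
cv2.imwrite('pics/mould1.png',vis)
E
```

```text
chroma percentiles [0.019 0.022 0.026 0.03  0.181]
L 108 0.4 [[209.31, 169.58], [212.46, 187.4]]
R 104 0.38 [[268.5, 169.59], [270.26, 186.73]]
B 270 0.4 [[219.6, 194.52], [264.42, 188.36]]
yaw 7.11131692433058 o [0.5893 0.0125 0.1   ] wid 0.18109791041978088 {'L': np.float64(0.34), 'R': np.float64(0.09), 'B': np.float64(-0.21)}
```

View pics/mould1.png

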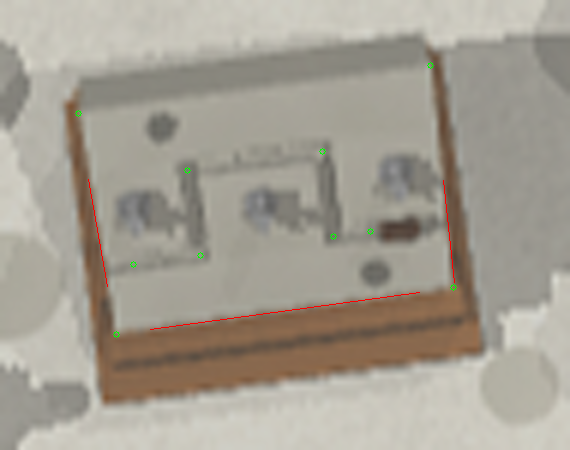

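The back-projected green points land on the face corners, the joint bends and the key face at about (371,231), so the mould fit holds. Now I'll move over the stylus.

play_rows(commands=[[16,-14,0,0,0,0.004],[28,-24,0,0,0,0.004],[36,-31,0,0,0,0.004],[36,-31,0,0,0,0.004],[36,-31,0,0,0,0.004],[36,-31,0,0,0,0.004],[36,-31,0,0,0,0.004],[36,-31,0,0,0,0.004],[36,-31,0,0,0,0.004],[30,-28,0,0,0,0.007]], claw=-0.2, grip_force=40)

```text
time: 1.23
tcp_pos: [0.4495, 0.3996, 0.2397]
tool_rot: [0.291, 3.127, 0.001]
force: [0.4, -0.3, 0.4]
gripper_width: 0.0339
```

```bash
python3 - <<'E'
from h import *
s=env.observe();print(s['time'],s['tcp_pos'],s['tool_rot'],s['gripper_width'],s['q'].round(3),s['force'])
E
```

```text
1.2333 [0.44951736 0.39957006 0.23968349] [2.91129563e-01 3.12738589e+00 8.76032685e-04] 0.03389591905477315 [ 0.558  0.125  1.764  0.     1.251 -0.827] [ 0.35760526 -0.29324152  0.40144488]
```

play_rows(commands=[[8,-7,0,0,0,0],[0,0,-13,0,0,0],[0,0,-20,0,0,0],[0,0,-20,0,0,0],[0,0,-20,0,0,0],[0,0,0,0,0,0],[0,0,0,0,0,0],[0,0,0,0,0,0],[0,0,0,0,0,0],[0,0,0,0,0,0]])

```text
time: 2.07
tcp_pos: [0.4566, 0.3949, 0.1681]
tool_rot: [0.29, 3.126, 0.003]
force: [0.6, -1.3, -0.7]
gripper_width: 0.0347
```

```bash
python3 - <<'E'
from h import *
ims=[]
for n,(x0,y0,x1,y1) in (("top",(95,170,195,245)),("scene",(325,110,445,200))):
    p,d,c=cap(n); ims.append(cv2.resize(p[y0:y1,x0:x1],(400,300),interpolation=cv2.INTER_CUBIC))
cv2.imwrite('pics/grasp1.png',np.clip(np.hstack(ims)*1.6,0,255).astype(np.uint8))
print(env.observe()['tcp_pos'])
E
```

```text
[0.45654784 0.39456515 0.16767943]
```

View pics/grasp1.png

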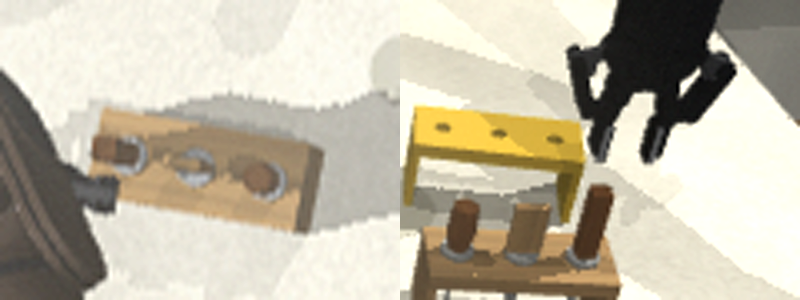

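The gripper is at about (620,110) in the scene crop, short of the stylus, because row speed was clipped in the first call. I'll rise a little, shift over, then check.

play_rows(commands=[[0,0,8,0,0,0],[4,-4,5,0,0,0],[5,-5,0,0,0,0],[5,-5,0,0,0,0],[5,-5,0,0,0,0],[5,-4,0,0,0,0],[4,-3,0,0,0,0],[2.5,-2,0,0,0,0],[0,0,0,0,0,0],[0,0,0,0,0,0]])

```text
time: 3.0
tcp_pos: [0.4866, 0.3659, 0.1791]
tool_rot: [-0.292, -3.128, 0.0]
force: [-0.2, -0.4, 0.3]
gripper_width: 0.0341
```

```bash
python3 - <<'E'
from h import *
ims=[]
for n,(x0,y0,x1,y1) in (("top",(95,170,195,245)),("scene",(325,110,445,200))):
    p,d,c=cap(n); ims.append(cv2.resize(p[y0:y1,x0:x1],(400,300),interpolation=cv2.INTER_CUBIC))
cv2.imwrite('pics/grasp2.png',np.clip(np.hstack(ims)*1.6,0,255).astype(np.uint8))
print(env.observe()['tcp_pos'],env.observe()['tool_rot'])
E
```

```text
[0.48637779 0.36621374 0.17920287] [-2.91079159e-01 -3.12774299e+00  5.18691799e-05]
```

View pics/grasp2.png

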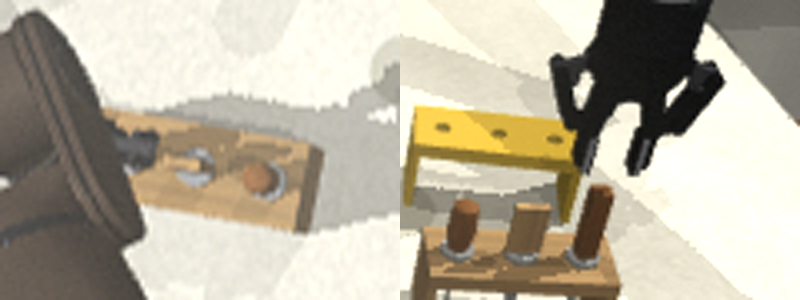

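```bash
python3 - <<'E'
from h import *
p,d,c=cap('scene');W=cloud(d,c)
near=(abs(W[...,0]-.487)<.06)&(abs(W[...,1]-.366)<.07)
for lo,hi in ((.163,.178),(.178,.19),(.19,.2)):
    m=(near&(W[...,2]>lo)&(W[...,2]<hi)).astype(np.uint8); L=cv2.connectedComponentsWithStats(m)
    for i in range(1,L[0]):
        if L[2][i,4]>5: Q=W[L[1]==i]; print(lo,L[2][i].tolist(),Q.mean(0).round(4),np.percentile(Q,[5,95],axis=0).round(4).tolist())
m=near&(W[...,2]>.1)&(W[...,2]<.153)&(p[...,2]>p[...,0]*1.5)&(p[...,2]>25)
v,u=np.nonzero(m);Q=W[m]; print('handle',Q.mean(0).round(4),u.mean(),v.mean())
for z in (.105,.115,.125,.135,.145):
    q=Q[abs(Q[:,2]-z)<.005]; print(z,len(q),q.mean(0).round(4),np.percentile(q,[5,95],axis=0).round(4).tolist())
E
```

```text
0.163 [393, 159, 4, 4, 7] [0.4958 0.3832 0.1759] [[0.4871, 0.3811, 0.1753], [0.5017, 0.3857, 0.1768]]
0.178 [376, 155, 7, 7, 23] [0.4892 0.3409 0.1852] [[0.4795, 0.335, 0.1805], [0.4952, 0.3465, 0.1893]]
0.178 [393, 155, 7, 7, 26] [0.495  0.3857 0.1841] [[0.4809, 0.3817, 0.18], [0.5021, 0.3935, 0.1885]]
0.19 [377, 152, 7, 6, 22] [0.4876 0.3402 0.1953] [[0.4746, 0.3348, 0.1913], [0.4939, 0.3477, 0.1998]]
0.19 [394, 152, 7, 6, 22] [0.4953 0.3858 0.1948] [[0.4826, 0.381, 0.1908], [0.5025, 0.3947, 0.1989]]
handle [0.4869 0.3416 0.1242] 374.4117647058824 174.71428571428572
0.105 51 [0.4864 0.3339 0.1053] [[0.4783, 0.2997, 0.1003], [0.4971, 0.3705, 0.1097]]
0.115 50 [0.4853 0.3343 0.1148] [[0.4774, 0.3024, 0.1103], [0.4966, 0.3718, 0.1194]]
0.125 58 [0.4851 0.3339 0.1255] [[0.4738, 0.301, 0.121], [0.4975, 0.371, 0.1298]]
0.135 37 [0.4878 0.3462 0.1339] [[0.4749, 0.3046, 0.1302], [0.4966, 0.3725, 0.1388]]
0.145 27 [0.4921 0.3653 0.1467] [[0.4821, 0.3586, 0.1421], [0.4972, 0.3734, 0.1499]]
```

Fingers and handle agree within about 3 mm in the same camera. Descending.

play_rows(commands=[[0,0,-8,0,0,0],[0,0,-9,0,0,0],[0,0,-9,0,0,0],[0,0,-9,0,0,0],[0,0,-9,0,0,0],[0,0,-9,0,0,0],[0,0,-9,0,0,0],[0,0,-8,0,0,0],[0,0,-4,0,0,0],[0,0,0,0,0,0]])

```text
time: 3.98
tcp_pos: [0.4859, 0.3657, 0.1037]
tool_rot: [-0.291, -3.126, 0.002]
force: [-0.3, 0.1, 0.6]
gripper_width: 0.0337
```

play_rows(commands=[[0,0,0,0,0,0],[0,0,0,0,0,0],[0,0,0,0,0,0],[0,0,0,0,0,0],[0,0,0,0,0,0],[0,0,0,0,0,0],[0,0,0,0,0,0],[0,0,0,0,0,0],[0,0,0,0,0,0],[0,0,0,0,0,0]], claw=-1, grip_force=60)

```text
time: 4.82
tcp_pos: [0.4867, 0.3662, 0.1057]
tool_rot: [0.291, 3.128, 0.0]
force: [0.0, 0.4, 1.9]
gripper_width: 0.0171
```

```bash
python3 - <<'E'
from h import *
s=env.observe();print(s['tcp_pos'],s['tool_rot'],s['gripper_width'],s['force'])
E
```

```text
[0.48672012 0.36618777 0.10565682] [2.91398669e-01 3.12772654e+00 3.33677550e-04] 0.017138180567033676 [0.02403369 0.37905103 1.93422888]
```

play_rows(commands=[[0,0,6,0,0,0],[0,0,14,0,0,0],[0,0,18,0,0,0],[0,0,18,0,0,0],[0,0,18,0,0,0],[0,0,18,0,0,0],[0,0,18,0,0,0],[0,0,18,0,0,0],[0,0,12,0,0,0],[0,0,0,0,0,0]])

```text
time: 5.65
tcp_pos: [0.4881, 0.367, 0.2501]
tool_rot: [0.291, 3.122, 0.006]
force: [0.6, -0.1, 0.4]
gripper_width: 0.0175
```

```bash
cat > plan.py <<'E'
from mould import *
from scipy.spatial.transform import Rotation as Ro
YAW=np.radians(7.1);O=np.array([.5893,.0125,.1]);X,Y,Z=axes(YAW);LT=.090
RT=Ro.from_matrix(np.stack([-X,Y,-Z],1))
def tcp(mx,my,mz): # tip in mould mm -> TCP
    return O+(X*mx+Y*my+Z*mz)*.001+Z*LT
def tip(s):
    R=Ro.from_rotvec(s['tool_rot']);t=s['tcp_pos']+R.apply([0,0,LT]);return np.array([(t-O)@a for a in (X,Y,Z)])*1e3
def rep(n=1):
    s=env.observe();print('t',round(s['time'],2),'tcp',s['tcp_pos'].round(4),'tip mould mm',tip(s).round(1),'F mould',np.array([s['force']@a for a in (X,Y,Z)]).round(1),'w',round(s['gripper_width'],4),'tilt err',(RT*Ro.from_rotvec(s['tool_rot']).inv()).as_rotvec().round(3),'q',s['q'].round(2))
    return s
E
python3 - <<'E'
from plan import *
s=rep(); t=tcp(-25,80,45); print('target',t.round(4),'delta mm',((t-s['tcp_pos'])*1e3).round(1)); print('rack axis tilt',Ro.from_rotvec(s['tool_rot']).apply([0,0,1]).round(3))
print('axes',X.round(4),Y.round(4),Z.round(4))
E
```

```text
t 5.65 tcp [0.4881 0.367  0.2501] tip mould mm [-10.  364.5  81.5] F mould [ 0.8 -0.2  0. ] w 0.0175 tilt err [-0.024 -0.624  0.298] q [ 0.48  0.13  1.73  0.    1.27 -0.91]
target [0.4806 0.0796 0.1945] delta mm [  -7.5 -287.4  -55.6]
rack axis tilt [ 0.007  0.003 -1.   ]
axes [0.8028 0.1    0.5878] [-0.1236  0.9923  0.    ] [-0.5833 -0.0727  0.809 ]
```

play_rows(commands=[[0,-8,0,-0.001,-0.031,0.015],[0,-14,0,-0.001,-0.031,0.015],[0,-15,0,-0.001,-0.031,0.015],[0,-15,0,-0.001,-0.031,0.015],[0,-15,0,-0.001,-0.031,0.015],[0,-15,0,-0.001,-0.031,0.015],[0,-15,0,-0.001,-0.031,0.015],[0,-15,0,-0.001,-0.031,0.015],[0,-15,0,-0.001,-0.031,0.015],[0,-15,0,-0.001,-0.031,0.015]])

```text
time: 6.48
tcp_pos: [0.4858, 0.2232, 0.2442]
tool_rot: [0.048, 2.832, 0.026]
force: [0.7, -0.9, -0.8]
gripper_width: 0.0175
```

play_rows(commands=[[0,-16,-6,-0.001,-0.031,0.015],[-1,-16,-6,-0.001,-0.031,0.015],[-1,-16,-6,-0.001,-0.031,0.015],[-1,-16,-6,-0.001,-0.031,0.015],[-1,-16,-6,-0.001,-0.031,0.015],[-1,-16,-6,-0.001,-0.031,0.015],[-1,-16,-6,-0.001,-0.031,0.015],[-1,-16,-6,-0.001,-0.031,0.015],[0,-12,-6,-0.001,-0.031,0.015],[0,-5,-2,-0.001,-0.031,0.013]])

```text
time: 7.32
tcp_pos: [0.4782, 0.0779, 0.1871]
tool_rot: [-0.153, 2.522, 0.048]
force: [0.3, -0.7, 0.2]
gripper_width: 0.0174
```

```bash
python3 - <<'E'
from plan import *
for i in range(5): vision.capture('top')
s=rep(); t=tcp(-25,80,45); print('delta mm',((t-s['tcp_pos'])*1e3).round(1))
ims=[]
for n,(x0,y0,x1,y1) in (("top",(190,135,290,210)),("scene",(210,150,330,240))):
    p,d,c=cap(n); ims.append(cv2.resize(p[y0:y1,x0:x1],(400,300),interpolation=cv2.INTER_CUBIC))
    T=np.array(c['world_from_camera']);f=192/np.tan(np.radians(c['fovy'])/2)
    R=Ro.from_rotvec(s['tool_rot'])
    for L in (LT,LT-.06):
        q=T[:3,:3].T@(s['tcp_pos']+R.apply([0,0,L])-T[:3,3]);uv=np.array([c['cx']+f*q[0]/-q[2],c['cy']-f*q[1]/-q[2]])
        k=((uv-[x0,y0]+.5)*400/(x1-x0)).astype(int);print(n,uv.round(1),k); cv2.circle(ims[-1],tuple(k.tolist()),6,(0,255,0),1)
cv2.imwrite('pics/hover.png',np.clip(np.hstack(ims)*1.6,0,255).astype(np.uint8))
E
```

```text
t 7.57 tcp [0.4796 0.0793 0.1895] tip mould mm [-29.8  79.7  41.5] F mould [-0.8 -0.4 -0.6] w 0.0173 tilt err [ 0.002 -0.011  0.002] q [-0.11 -0.42  2.42  0.26  0.55 -1.99]
delta mm [1.  0.3 5.1]
top [215.9 191.7] [105 228]
top [216.4 201.4] [107 267]
scene [289.7 193.7] [267 147]
scene [287.1 171.8] [258  74]
```

View pics/hover.png

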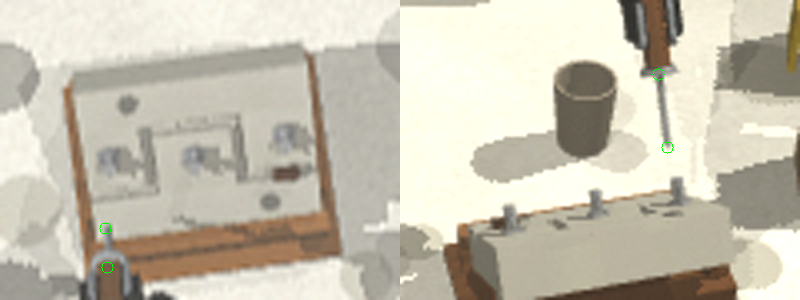

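The green predicted collar and tip points sit on the real spindle in both views ((667,147) in the scene crop), so FK and calibration agree within about 1 to 2 mm. Approaching the groove.

play_rows(commands=[[1,0,-1,0,-0.006,0],[2,0.3,-2,0,-0.005,0],[3,0.4,-3,0,0,0],[3,0.4,-3.5,0,0,0],[3,0.4,-3.5,0,0,0],[3,0.4,-3.5,0,0,0],[3,0.4,-3.3,0,0,0],[2.4,0.4,-2.5,0,0,0],[1,0,-1,0,0,0],[0,0,0,0,0,0]])

```text
time: 8.5
tcp_pos: [0.501, 0.0818, 0.1655]
tool_rot: [-0.154, 2.51, 0.047]
force: [0.4, -0.4, -0.3]
gripper_width: 0.0174
```

```bash
cat >> plan.py <<'E'
def avg(k=6):
    A=[]
    for _ in range(k):
        vision.capture('top');s=env.observe();F=np.array([s['force']@a for a in (X,Y,Z)])
        A.append(np.r_[tip(s),F,(RT*Ro.from_rotvec(s['tool_rot']).inv()).as_rotvec()])
    m=np.mean(A,0);print('t',round(s['time'],2),'tip',m[:3].round(2),'F',m[3:6].round(2),'tilterr',m[6:].round(3),'sd',np.std(A,0)[:6].round(2),'q',s['q'].round(2),'w',round(s['gripper_width'],4));return m
def move(dx,dy,dz): print('world mm for',dx,dy,dz,(X*dx+Y*dy+Z*dz).round(2))
E
python3 - <<'E'
from plan import *
m=avg()
fr=np.mean([vision.capture('top')[0].astype(float) for _ in range(4)],0)
c=vision.get_calibration('top');x0,y0,x1,y1=200,165,240,195
im=cv2.resize(fr[y0:y1,x0:x1],(800,600),interpolation=cv2.INTER_CUBIC)*1.5
im=np.clip(im,0,255).astype(np.uint8)
T=np.array(c['world_from_camera']);f=192/np.tan(np.radians(c['fovy'])/2)
def put(w,col):
    q=T[:3,:3].T@(w-T[:3,3]);uv=np.array([c['cx']+f*q[0]/-q[2],c['cy']-f*q[1]/-q[2]]);k=((uv-[x0,y0]+.5)*20).astype(int);cv2.circle(im,tuple(k.tolist()),6,col,1);return uv
put(O+(X*m[0]+Y*m[1]+Z*m[2])*.001,(0,255,0))
for my in (88,80,70,60,50,40): put(O+(X*-25+Y*my)*.001,(0,0,255))
cv2.imwrite('pics/close.png',im)
E
```

```text
t 8.8 tip [-25.    79.38   9.96] F [-0.32  0.07 -0.78] tilterr [0.002 0.001 0.002] sd [0.16 0.03 0.15 0.45 0.41 0.15] q [-0.1  -0.31  2.4   0.3   0.45 -2.02] w 0.017
```

View pics/close.png

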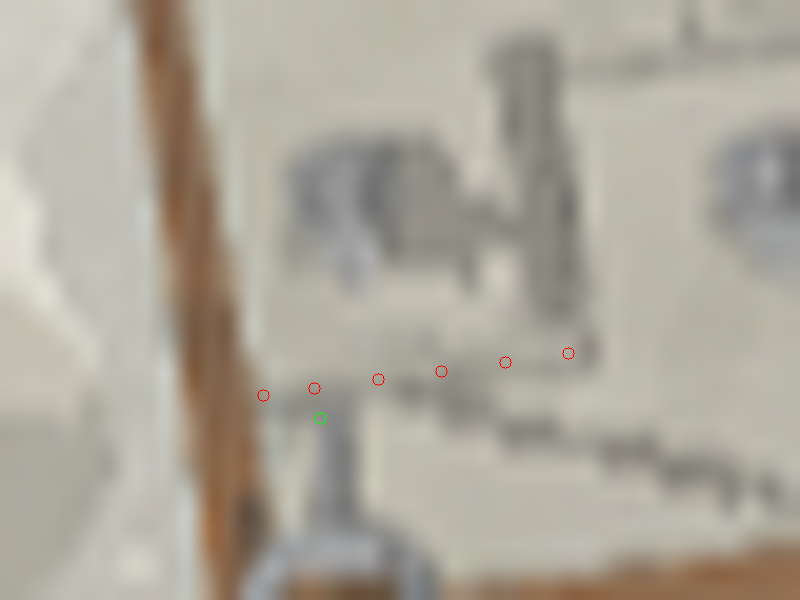

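The picture shows the spindle centred near x=340 with its end at about y=400, against the predicted tip at (320,418). That is a small offset, so I'll measure it by differencing with the earlier average.

```bash
cat > tipdiff.py <<'E'
from plan import *
def ends(n,bg,fr,c,s,thr=12):
    f=192/np.tan(np.radians(c['fovy'])/2);T=np.array(c['world_from_camera']);R=Ro.from_rotvec(s['tool_rot'])
    def pr(w):
        q=T[:3,:3].T@(w-T[:3,3]);return np.array([c['cx']+f*q[0]/-q[2],c['cy']-f*q[1]/-q[2]])
    D=np.abs(fr-bg).sum(-1).astype(np.float32)
    a=pr(s['tcp_pos']+R.apply([0,0,LT]));b=pr(s['tcp_pos']+R.apply([0,0,LT-.05]));u=(b-a)/np.linalg.norm(b-a);v=np.array([-u[1],u[0]])
    print(n,'tip px',a.round(2),'axis',u.round(2),'len',np.linalg.norm(b-a).round(1))
    k=np.arange(-4,np.linalg.norm(b-a)+1,.5);l=np.arange(-4,4.01,.5)
    G=a+k[:,None,None]*u+l[None,:,None]*v
    S=cv2.remap(D,G[...,0].astype(np.float32),G[...,1].astype(np.float32),cv2.INTER_LINEAR)
    for i in range(len(k)):
        w=np.clip(S[i]-thr,0,None);print(k[i],'sum',w.sum().round(),'off',((w*l).sum()/w.sum()).round(2) if w.sum()>0 else None)
    return S
E
python3 - <<'E'
from tipdiff import *
bg=np.load('topavg.npy');bs=np.load('scene0.npz')['p'].astype(float)
fr=np.mean([vision.capture('top')[0].astype(float) for _ in range(4)],0)
fs=np.mean([vision.capture('scene')[0].astype(float) for _ in range(4)],0)
s=env.observe();
ends('top',bg,fr,vision.get_calibration('top'),s)
ends('scene',bs,fs,vision.get_calibration('scene'),s,25)
E
```

```text
top tip px [215.52 185.46] axis [0.05 1.  ] len 7.9
-4.0 sum 109.0 off -0.2
-3.5 sum 103.0 off -0.28
-3.0 sum 98.0 off -0.41
-2.5 sum 97.0 off -0.53
-2.0 sum 54.0 off -0.91
-1.5 sum 34.0 off -1.9
-1.0 sum 78.0 off -1.13
-0.5 sum 174.0 off -0.98
0.0 sum 250.0 off -0.98
0.5 sum 329.0 off -0.97
1.0 sum 323.0 off -1.17
1.5 sum 338.0 off -1.1
2.0 sum 329.0 off -1.22
2.5 sum 335.0 off -1.14
3.0 sum 361.0 off -0.98
3.5 sum 392.0 off -0.83
4.0 sum 404.0 off -0.7
4.5 sum 411.0 off -0.52
5.0 sum 376.0 off -0.8
5.5 sum 373.0 off -1.23
6.0 sum 433.0 off -0.79
6.5 sum 507.0 off -0.29
7.0 sum 804.0 off 0.02
7.5 sum 1129.0 off 0.11
8.0 sum 1472.0 off 0.08
8.5 sum 1789.0 off 0.03
scene tip px [291.64 205.34] axis [-0.12 -0.99] len 18.3
-4.0 sum 0.0 off None
-3.5 sum 0.0 off None
-3.0 sum 0.0 off None
-2.5 sum 0.0 off None
-2.0 sum 0.0 off None
-1.5 sum 0.0 off None
-1.0 sum 0.0 off None
-0.5 sum 0.0 off None
0.0 sum 0.0 off None
0.5 sum 0.0 off None
1.0 sum 0.0 off None
1.5 sum 6.0 off -0.5
2.0 sum 98.0 off -0.57
2.5 sum 273.0 off -0.35
3.0 sum 540.0 off -0.25
3.5 sum 755.0 off -0.25
4.0 sum 732.0 off -0.18
4.5 sum 688.0 off -0.12
5.0 sum 640.0 off -0.11
5.5 sum 600.0 off -0.07
6.0 sum 594.0 off -0.06
6.5 sum 609.0 off -0.03
7.0 sum 653.0 off 0.04
7.5 sum 672.0 off 0.08
8.0 sum 659.0 off 0.04
8.5 sum 661.0 off 0.04
9.0 sum 644.0 off 0.09
9.5 sum 601.0 off 0.06
10.0 sum 599.0 off -0.03
10.5 sum 642.0 off -0.1
11.0 sum 717.0 off -0.15
11.5 sum 781.0 off -0.19
12.0 sum 741.0 off -0.17
12.5 sum 692.0 off -0.14
13.0 sum 671.0 off -0.13
13.5 sum 666.0 off -0.1
14.0 sum 739.0 off -0.07
14.5 sum 822.0 off -0.03
15.0 sum 831.0 off 0.06
15.5 sum 798.0 off 0.11
16.0 sum 757.0 off 0.05
16.5 sum 763.0 off 0.04
17.0 sum 808.0 off 0.16
17.5 sum 793.0 off 0.16
18.0 sum 751.0 off 0.02
18.5 sum 805.0 off -0.03
19.0 sum 961.0 off 0.0
```

play_rows(commands=[[1,0.1,-1.4,0,0,0],[1,0.1,-1.4,0,0,0],[1,0.1,-1.4,0,0,0],[1,0.1,-1.4,0,0,0],[1,0.1,-1.4,0,0,0],[1,0.1,-1.4,0,0,0],[0.5,0.1,-0.7,0,0,0],[0.5,0.1,-0.6,0,0,0],[0,0,0,0,0,0],[0,0,0,0,0,0]])

```text
time: 10.23
tcp_pos: [0.508, 0.0826, 0.1563]
tool_rot: [-0.154, 2.509, 0.047]
force: [0.2, 0.4, -1.4]
gripper_width: 0.017
```

```bash
python3 - <<'E'
from plan import *
avg(4)
E
```

```text
t 10.43 tip [-25.05  79.33  -2.04] F [-0.38  0.26 -0.67] tilterr [0.002 0.001 0.002] sd [0.02 0.01 0.02 0.57 0.29 0.35] q [-0.1  -0.27  2.39  0.31  0.42 -2.03] w 0.0173
```

play_rows(commands=[[0.5,0.1,-0.7,0,0,0],[0.5,0.1,-0.7,0,0,0],[0.5,0,-0.7,0,0,0],[0.3,0,-0.4,0,0,0],[0,0,0,0,0,0],[0.8,0.1,0.6,0,0,0],[0.8,0.1,0.6,0,0,0],[0.4,0.05,0.3,0,0,0],[0,0,0,0,0,0],[0,0,0,0,0,0]])

```text
time: 11.27
tcp_pos: [0.5118, 0.083, 0.1553]
tool_rot: [-0.154, 2.509, 0.047]
force: [-0.2, -0.1, -0.9]
gripper_width: 0.0173
```

```bash
python3 - <<'E'
from plan import *
avg(4)
E
```

```text
t 11.47 tip [-22.68  79.33  -5.15] F [-0.81  0.01 -0.81] tilterr [0.002 0.001 0.002] sd [0.02 0.01 0.01 0.54 0.44 0.25] q [-0.09 -0.26  2.38  0.31  0.42 -2.03] w 0.0171
```

play_rows(commands=[[-1,-0.125,-0.75,0,0,0],[-1,-0.125,-0.75,0,0,0],[-1,-0.125,-0.75,0,0,0],[-1,-0.125,-0.75,0,0,0],[0,0,0,0,0,0],[0,0,0,0,0,0],[0,0,0,0,0,0],[0,0,0,0,0,0],[0,0,0,0,0,0],[0,0,0,0,0,0]])

```text
time: 12.3
tcp_pos: [0.508, 0.0825, 0.1526]
tool_rot: [-0.154, 2.508, 0.047]
force: [1.1, 0.1, 0.4]
gripper_width: 0.0171
```

```bash
python3 - <<'E'
from plan import *
avg(4)
E
```

```text
t 12.5 tip [-27.26  79.22  -5.12] F [ 0.82  0.2  -0.83] tilterr [0.002 0.001 0.002] sd [0.   0.01 0.   0.38 0.36 0.27] q [-0.1  -0.27  2.39  0.32  0.41 -2.04] w 0.0171
```

play_rows(commands=[[1,0.12,0.7,0,0,0],[1,0.12,0.7,0,0,0],[0,0,0,0,0,0],[0.4,0.05,-0.6,0,0,0],[0.4,0.05,-0.6,0,0,0],[0.4,0.05,-0.6,0,0,0],[0.4,0.05,-0.6,0,0,0],[0.4,0.05,-0.6,0,0,0],[0,0,0,0,0,0],[0,0,0,0,0,0]])

```text
time: 13.33
tcp_pos: [0.5116, 0.0831, 0.151]
tool_rot: [-0.155, 2.509, 0.047]
force: [-6.7, 0.2, 5.0]
gripper_width: 0.0173
```

```bash
python3 - <<'E'
from plan import *
avg(3)
E
```

```text
t 13.48 tip [-25.4   79.46  -8.55] F [-1.67 -0.89  7.53] tilterr [ 0.002 -0.     0.001] sd [0.02 0.02 0.01 0.53 0.27 0.24] q [-0.09 -0.25  2.39  0.32  0.41 -2.04] w 0.0174
```

play_rows(commands=[[-0.8,-0.1,1,0,0,0],[-0.4,0,1.2,0,0,0],[0.37,-2.98,0,0,0,0],[0.37,-2.98,0,0,0,0],[0.37,-2.98,0,0,0,0],[0.37,-2.98,0,0,0,0],[0.37,-2.98,0,0,0,0],[0.37,-2.98,0,0,0,0],[0.37,-2.98,0,0,0,0],[0.37,-2.98,0,0,0,0]])

```text
time: 14.32
tcp_pos: [0.5136, 0.0587, 0.1529]
tool_rot: [-0.154, 2.509, 0.047]
force: [0.6, 0.6, -0.8]
gripper_width: 0.0169
```

```bash
python3 - <<'E'
from plan import *
avg(3)
E
```

```text
t 14.47 tip [-24.93  54.77  -6.38] F [-0.46 -0.52 -0.37] tilterr [0.002 0.001 0.003] sd [0.04 0.19 0.01 0.51 0.27 0.12] q [-0.16 -0.26  2.39  0.4   0.43 -2.16] w 0.0173
```

play_rows(commands=[[0.37,-2.98,0,0,0,0],[0.37,-2.98,0,0,0,0],[0.37,-2.98,0,0,0,0],[0.37,-2.98,0,0,0,0],[0.37,-2.98,0,0,0,0],[0.12,-1,0,0,0,0],[0.12,-1,0,0,0,0],[0,0,0,0,0,0],[0,0,0,0,0,0],[0,0,0,0,0,0]])

```text
time: 15.3
tcp_pos: [0.5154, 0.0429, 0.1529]
tool_rot: [-0.154, 2.509, 0.049]
force: [-0.1, 4.9, 0.3]
gripper_width: 0.0175
```

```bash
python3 - <<'E'
from plan import *
avg(4)
E
```

```text
t 15.5 tip [-25.2   39.14  -6.35] F [ 1.03  5.07 -0.26] tilterr [0.001 0.    0.001] sd [0.02 0.   0.01 0.82 0.27 0.41] q [-0.2  -0.26  2.39  0.45  0.45 -2.25] w 0.0174
```

play_rows(commands=[[-0.2,1.6,0,0,0,0],[-0.2,1.6,0,0,0,0],[2.41,0.3,1.76,0,0,0],[2.41,0.3,1.76,0,0,0],[2.41,0.3,1.76,0,0,0],[2.41,0.3,1.76,0,0,0],[2.41,0.3,1.76,0,0,0],[2.41,0.3,1.76,0,0,0],[2.41,0.3,1.76,0,0,0],[2.41,0.3,1.76,0,0,0]])

```text
time: 16.33
tcp_pos: [0.5348, 0.0478, 0.1672]
tool_rot: [-0.154, 2.509, 0.047]
force: [0.3, -0.7, -0.5]
gripper_width: 0.0175
```

```bash
python3 - <<'E'
from plan import *
avg(4)
E
```

```text
t 16.53 tip [-0.38 41.42 -6.32] F [-0.36 -0.02 -0.12] tilterr [0.002 0.001 0.002] sd [0.5  0.11 0.08 0.17 0.69 0.26] q [-0.18 -0.23  2.33  0.4   0.46 -2.18] w 0.0175
```

play_rows(commands=[[2.41,0.3,1.76,0,0,0],[2.41,0.2,1.76,0,0,0],[2.41,0.2,1.76,0,0,0],[2.41,0.3,1.76,0,0,0],[2.41,0.3,1.76,0,0,0],[2.41,0.3,1.76,0,0,0],[2.41,0.3,1.76,0,0,0],[2.41,0.3,1.76,0,0,0],[0.8,0.1,0.6,0,0,0],[0,0,0,0,0,0]])

```text
time: 17.37
tcp_pos: [0.5549, 0.0501, 0.1821]
tool_rot: [-0.154, 2.508, 0.047]
force: [0.6, -0.5, -0.3]
gripper_width: 0.0171
```

```bash
python3 - <<'E'
from plan import *
avg(4)
E
```

```text
t 17.57 tip [23.77 41.37 -6.46] F [-0.55 -0.12 -0.51] tilterr [0.002 0.    0.002] sd [0.18 0.02 0.03 0.45 0.17 0.62] q [-0.17 -0.2   2.28  0.37  0.48 -2.14] w 0.0173
```

play_rows(commands=[[0.9,0.1,0.6,0,0,0],[0.37,-2.98,0,0,0,0],[0.37,-2.98,0,0,0,0],[0.37,-2.98,0,0,0,0],[0.37,-2.98,0,0,0,0],[0.37,-2.98,0,0,0,0],[0.37,-2.98,0,0,0,0],[0.37,-2.98,0,0,0,0],[0.37,-2.98,0,0,0,0],[0.37,-2.98,0,0,0,0]])

```text
time: 18.4
tcp_pos: [0.5589, 0.023, 0.1823]
tool_rot: [-0.154, 2.509, 0.047]
force: [0.4, -0.1, -0.9]
gripper_width: 0.0172
```

```bash
python3 - <<'E'
from plan import *
avg(4)
E
```

```text
t 18.6 tip [25.09 13.84 -6.43] F [-0.53  0.5  -0.58] tilterr [0.002 0.001 0.003] sd [0.07 0.24 0.   0.31 0.11 0.25] q [-0.23 -0.19  2.27  0.43  0.5  -2.24] w 0.0173
```

play_rows(commands=[[0.37,-2.98,0,0,0,0],[0.37,-2.98,0,0,0,0],[0.37,-2.98,0,0,0,0],[0.37,-2.98,0,0,0,0],[0.37,-2.98,0,0,0,0],[0.37,-2.98,0,0,0,0],[0.37,-2.98,0,0,0,0],[0.37,-2.98,0,0,0,0],[0.37,-2.98,0,0,0,0],[0.37,-2.98,0,0,0,0]])

```text
time: 19.43
tcp_pos: [0.5626, -0.0068, 0.1823]
tool_rot: [-0.154, 2.509, 0.047]
force: [-0.4, -0.3, -1.0]
gripper_width: 0.0175
```

```bash
python3 - <<'E'
from plan import *
avg(4)
E
```

```text
t 19.63 tip [ 25.06 -16.18  -6.43] F [-0.13 -0.12 -0.59] tilterr [0.002 0.001 0.002] sd [0.08 0.26 0.01 0.46 0.24 0.15] q [-0.3  -0.18  2.26  0.49  0.52 -2.35] w 0.0176
```

Joint 6 is drifting towards its −2.84 limit, so I'll also turn the tool slowly about the stylus axis during the rest of the run.

play_rows(commands=[[0.37,-2.98,0,0.0233,0.0029,-0.0324],[0.37,-2.98,0,0.0233,0.0029,-0.0324],[0.37,-2.98,0,0.0233,0.0029,-0.0324],[0.37,-2.98,0,0.0233,0.0029,-0.0324],[0.05,-0.4,0,0.0233,0.0029,-0.0324],[0,0,0,0.0233,0.0029,-0.0324],[0,0,0,0.0233,0.0029,-0.0324],[0,0,0,0.0233,0.0029,-0.0324],[0,0,0,0.0233,0.0029,-0.0324],[0,0,0,0.0233,0.0029,-0.0324]])

```text
time: 20.47
tcp_pos: [0.564, -0.0185, 0.1822]
tool_rot: [0.352, 2.502, 0.209]
force: [-0.6, 0.7, -0.8]
gripper_width: 0.0173
```

```bash
python3 - <<'E'
from plan import *
avg(4)
E
```

```text
t 20.67 tip [ 24.87 -28.    -6.44] F [-0.42  0.06 -0.2 ] tilterr [-0.231 -0.029  0.326] sd [0.02 0.05 0.01 0.27 0.27 0.43] q [-0.32 -0.17  2.26  0.51  0.54 -1.99] w 0.0175
```

play_rows(commands=[[0.1,-0.8,0,0,0,0],[-2.41,-0.3,-1.76,0,0,0],[-2.41,-0.3,-1.76,0,0,0],[-2.41,-0.3,-1.76,0,0,0],[-2.41,-0.3,-1.76,0,0,0],[-2.41,-0.3,-1.76,0,0,0],[-2.41,-0.3,-1.76,0,0,0],[-2.41,-0.3,-1.76,0,0,0],[-2.41,-0.3,-1.76,0,0,0],[-2.41,-0.3,-1.76,0,0,0]])

```text
time: 21.5
tcp_pos: [0.5422, -0.0223, 0.1663]
tool_rot: [0.35, 2.502, 0.208]
force: [-0.5, 0.2, -1.1]
gripper_width: 0.0176
```

```bash
python3 - <<'E'
from plan import *
avg(4)
E
```

```text
t 21.7 tip [ -2.72 -28.9   -6.49] F [-0.57 -0.13 -0.91] tilterr [-0.231 -0.029  0.326] sd [0.48 0.12 0.08 0.09 0.53 0.47] q [-0.35 -0.2   2.31  0.56  0.52 -2.06] w 0.0174
```

play_rows(commands=[[-2.41,-0.3,-1.76,0,0,0],[-2.41,-0.3,-1.76,0,0,0],[-2.41,-0.3,-1.76,0,0,0],[-2.41,-0.3,-1.76,0,0,0],[-2.41,-0.3,-1.76,0,0,0],[-2.41,-0.3,-1.76,0,0,0],[-2.41,-0.3,-1.76,0,0,0],[-0.6,-0.1,-0.4,0,0,0],[0,0,0,0,0,0],[0,0,0,0,0,0]])

```text
time: 22.53
tcp_pos: [0.525, -0.0245, 0.1538]
tool_rot: [0.35, 2.502, 0.208]
force: [-0.0, -0.7, 0.3]
gripper_width: 0.0172
```

```bash
python3 - <<'E'
from plan import *
avg(4)
E
```

```text
t 22.73 tip [-23.53 -29.12  -6.27] F [-0.81  0.15 -0.76] tilterr [-0.231 -0.028  0.326] sd [0.01 0.02 0.01 0.18 0.43 0.34] q [-0.37 -0.23  2.36  0.59  0.52 -2.11] w 0.0174
```

play_rows(commands=[[-1.1,-0.14,-0.8,0,0,0],[0.31,-2.48,0,0,0,0],[0.31,-2.48,0,0,0,0],[0.31,-2.48,0,0,0,0],[0.31,-2.48,0,0,0,0],[0.31,-2.48,0,0,0,0],[0.31,-2.48,0,0,0,0],[0.31,-2.48,0,0,0,0],[0.31,-2.48,0,0,0,0],[0.31,-2.48,0,0,0,0]])

```text
time: 23.57
tcp_pos: [0.5266, -0.0469, 0.1529]
tool_rot: [0.35, 2.503, 0.21]
force: [0.2, 2.3, 0.1]
gripper_width: 0.0175
```

```bash
python3 - <<'E'
from plan import *
avg(4)
E
```

```text
t 23.77 tip [-25.21 -51.66  -6.35] F [ 0.05  0.7  -0.75] tilterr [-0.231 -0.029  0.326] sd [0.03 0.05 0.01 0.17 0.74 0.88] q [-0.42 -0.21  2.35  0.63  0.54 -2.19] w 0.017
```

play_rows(commands=[[0.25,-1.98,0,0,0,0],[0.25,-1.98,0,0,0,0],[0.25,-1.98,0,0,0,0],[0.25,-1.98,0,0,0,0],[0.25,-1.98,0,0,0,0],[0.25,-1.98,0,0,0,0],[0.12,-1,0,0,0,0],[0,0,0,0,0,0],[0,0,0,0,0,0],[0,0,0,0,0,0]])

```text
time: 24.6
tcp_pos: [0.5283, -0.06, 0.1529]
tool_rot: [0.35, 2.502, 0.208]
force: [-0.3, 0.7, -1.5]
gripper_width: 0.0175
```

```bash
python3 - <<'E'
from plan import *
avg(4)
E
```

```text
t 24.8 tip [-25.13 -64.77  -6.35] F [-0.47  0.05 -0.65] tilterr [-0.23  -0.028  0.326] sd [0.02 0.03 0.01 0.32 0.43 0.29] q [-0.45 -0.2   2.34  0.65  0.55 -2.23] w 0.0175
```

play_rows(commands=[[0.09,-0.7,0,0,0,0],[0.09,-0.7,0,0,0,0],[0.06,-0.5,0,0,0,0],[0,0,0,0,0,0],[0,0,0,0,0,0],[0,0,0,0,0,0],[0,0,0,0,0,0],[0,0,0,0,0,0],[0,0,0,0,0,0],[0,0,0,0,0,0]])

```text
time: 25.63
tcp_pos: [0.5284, -0.0611, 0.1529]
tool_rot: [0.349, 2.503, 0.211]
force: [0.5, 5.9, 0.6]
gripper_width: 0.0175
```

```bash
python3 - <<'E'
from plan import *
avg(5)
E
```

```text
t 25.88 tip [-25.23 -65.64  -6.36] F [0.71 5.37 0.53] tilterr [-0.232 -0.03   0.325] sd [0.01 0.01 0.01 0.67 0.49 0.36] q [-0.46 -0.2   2.34  0.66  0.55 -2.24] w 0.0173
```

Force settled at 5.4 N at the predicted home position. Backing off the key and lifting straight out.

play_rows(commands=[[-0.1,1,0,0,0,0],[-0.2,1.5,0,0,0,0],[-1.8,-0.2,2.4,0,0,0],[-2.9,-0.4,4,0,0,0],[-4.7,-0.6,6.5,0,0,0],[-5.8,-0.7,8,0,0,0],[-5.8,-0.7,8,0,0,0],[-5.8,-0.7,8,0,0,0],[-2.9,-0.4,4,0,0,0],[0,0,0,0,0,0]])

```text
time: 26.72
tcp_pos: [0.4988, -0.0637, 0.1958]
tool_rot: [0.35, 2.499, 0.206]
force: [-0.6, 0.3, 0.2]
gripper_width: 0.0168
```

```bash
python3 - <<'E'
from plan import *
avg(2)
fr=np.mean([vision.capture('top')[0].astype(float) for _ in range(3)],0)
bg=np.load('topavg.npy');ims=[]
for a in (bg,fr): ims.append(cv2.resize(a[150:195,240:280],(400,450),interpolation=cv2.INTER_CUBIC))
cv2.imwrite('pics/key.png',np.clip(np.hstack(ims)*1.5,0,255).astype(np.uint8))
c=vision.get_calibration('top')
# key by colour -> mould y on plane 7.5mm above face
for a in (bg,fr):
    ch=(a[...,2]-a[...,0])/(a.sum(-1)+1); m=np.zeros(ch.shape);m[165:190,250:275]=1
    v,u=np.nonzero((ch>.06)&(m>0)); w=a[v,u].sum(-1)
    P=(onplane(np.stack([u,v],1),c,O+Z*.0075,Z)-O)@np.stack([X,Y],1)*1e3
    k=(abs(P[:,0]+25)<9)&(P[:,1]>-93); print(k.sum(),P[k].mean(0).round(1) if k.any() else None,P[k].min(0).round(1),P[k].max(0).round(1))
E
```

```text
t 26.82 tip [-24.72 -64.54  44.94] F [-0.81 -0.38 -0.56] tilterr [-0.23  -0.027  0.327] sd [0.28 0.15 0.24 0.57 0.66 0.08] q [-0.5  -0.36  2.38  0.58  0.67 -2.17] w 0.0176
28 [-22.3 -72.6] [-30.5 -92.9] [-16.  -54.6]
28 [-22.  -82.7] [-30.5 -92.9] [-16.  -70.1]
```

View pics/key.png

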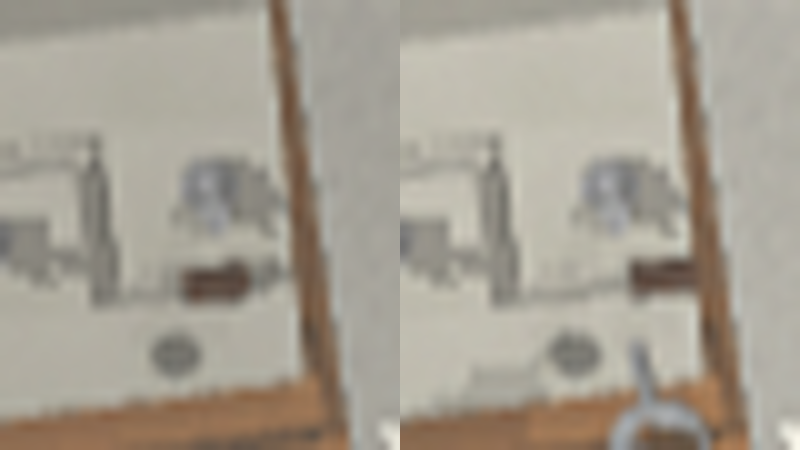

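The right half shows the dark key at (665,277) flush with the mould's right side, so it is home. Planning the return.

```bash
python3 - <<'E'
from plan import *
s=env.observe();R=Ro.from_rotvec(s['tool_rot']);R2=Ro.from_rotvec([.2914,3.1277,0])
print(((R2*R.inv()).as_rotvec()/24).round(4), ((np.array([.4867,.3662,.25])-s['tcp_pos'])*1e3).round(1),s['q'].round(2))
E
```

```text
[-0.0043  0.0258  0.0037] [-11.7 429.1  56.8] [-0.5  -0.36  2.38  0.58  0.67 -2.17]
```

play_rows(commands=[[0,0,6,-0.0043,0.0258,0.0037],[0,0,10,-0.0043,0.0258,0.0037],[0,4,12,-0.0043,0.0258,0.0037],[0,8,12,-0.0043,0.0258,0.0037],[0,12,12,-0.0043,0.0258,0.0037],[-1,16,5,-0.0043,0.0258,0.0037],[-1,18,0,-0.0043,0.0258,0.0037],[-1,18,0,-0.0043,0.0258,0.0037],[-1,18,0,-0.0043,0.0258,0.0037],[-1,18,0,-0.0043,0.0258,0.0037]])

```text
time: 27.8
tcp_pos: [0.4934, 0.0501, 0.2502]
tool_rot: [0.331, 2.767, 0.13]
force: [0.3, -0.2, -1.0]
gripper_width: 0.0174
```

play_rows(commands=[[-1,18,0,-0.0043,0.0258,0.0037],[-1,18,0,-0.0043,0.0258,0.0037],[-1,18,0,-0.0043,0.0258,0.0037],[-1,18,0,-0.0043,0.0258,0.0037],[-1,18,0,-0.0043,0.0258,0.0037],[-1,18,0,-0.0043,0.0258,0.0037],[-1,18,0,-0.0043,0.0258,0.0037],[0,18,0,-0.0043,0.0258,0.0037],[0,18,0,-0.0043,0.0258,0.0037],[0,18,0,-0.0043,0.0258,0.0037]])

```text
time: 28.63
tcp_pos: [0.4864, 0.2303, 0.25]
tool_rot: [0.304, 3.027, 0.039]
force: [-0.4, 0.7, -1.0]
gripper_width: 0.0174
```

```bash
python3 - <<'E'
from plan import *
for _ in range(4): vision.capture('top')
s=env.observe();R=Ro.from_rotvec(s['tool_rot']);R2=Ro.from_rotvec([.2914,3.1277,0])
print(s['tcp_pos'],(R2*R.inv()).as_rotvec().round(4), ((np.array([.4867,.3662,.25])-s['tcp_pos'])*1e3).round(1),s['q'].round(2))
E
```

```text
[0.48641556 0.22924294 0.24993386] [-0.016   0.1019  0.0135] [3.00e-01 1.37e+02 1.00e-01] [ 0.26 -0.08  1.96 -0.01  1.16 -1.11]
```

play_rows(commands=[[0,10,0,-0.0016,0.0102,0.0013],[0,16,0,-0.0016,0.0102,0.0013],[0,18,0,-0.0016,0.0102,0.0013],[0,18,0,-0.0016,0.0102,0.0013],[0,18,0,-0.0016,0.0102,0.0013],[0,18,0,-0.0016,0.0102,0.0013],[0,18,0,-0.0016,0.0102,0.0013],[0,12,0,-0.0016,0.0102,0.0013],[0,7,0,-0.0016,0.0102,0.0013],[0,2,0,-0.0016,0.0102,0.0013]])

```text
time: 29.67
tcp_pos: [0.4865, 0.3667, 0.2507]
tool_rot: [0.293, 3.128, 0.0]
force: [0.2, 0.8, -1.5]
gripper_width: 0.0172
```

```bash
python3 - <<'E'
from plan import *
A=[]
for _ in range(6):
    vision.capture('top'); s=env.observe();A.append(s['tcp_pos'])
R=Ro.from_rotvec(s['tool_rot']);R2=Ro.from_rotvec([.2914,3.1277,0])
m=np.mean(A[2:],0);print(m,s['time'],(R2*R.inv()).as_rotvec().round(4), ((np.array([.4867,.3662,.25])-m)*1e3).round(1))
E
```

```text
[0.48667488 0.36542532 0.2507665 ] 29.9667 [-0.0004  0.0011  0.0026] [ 0.   0.8 -0.8]
```

play_rows(commands=[[0,0.7,-6,0,0,0],[0,0,-14,0,0,0],[0,0,-14,0,0,0],[0,0,-14,0,0,0],[0,0,-14,0,0,0],[0,0,-14,0,0,0],[0,0,-14,0,0,0],[0,0,-14,0,0,0],[0,0,-12,0,0,0],[0,0,-6,0,0,0]])

```text
time: 30.8
tcp_pos: [0.4855, 0.3663, 0.126]
tool_rot: [-0.294, -3.126, 0.002]
force: [-0.9, -0.1, -0.8]
gripper_width: 0.0171
```

play_rows(commands=[[0,0,-5,0,0,0],[0,0,-5,0,0,0],[0,0,-4,0,0,0],[0,0,-3,0,0,0],[0,0,-1.5,0,0,0],[0,0,-1,0,0,0],[0,0,-1,0,0,0],[0,0,-1,0,0,0],[0,0,-1,0,0,0],[0,0,0,0,0,0]])

```text
time: 31.63
tcp_pos: [0.4865, 0.3668, 0.1063]
tool_rot: [0.294, 3.127, 0.001]
force: [-0.1, 0.4, -1.4]
gripper_width: 0.0174
```

```bash
python3 - <<'E'
from plan import *
for _ in range(4):
    vision.capture('top'); s=env.observe();print(s['tcp_pos'].round(4),s['force'].round(1))
E
```

```text
[0.4865 0.3668 0.1063] [-0.4  0.  -0.7]
[0.4865 0.3668 0.1064] [-0.1  0.3  0.1]
[0.4866 0.3668 0.1064] [-0.1 -0.3 -1.5]
[0.4866 0.3669 0.1064] [ 0.1  0.6 -0.4]
```

play_rows(commands=[[0,0,-0.5,0,0,0],[0,0,-0.4,0,0,0],[0,0,0,0,0,0],[0,0,0,0,0,0],[0,0,0,0,0,0],[0,0,0,0,0,0],[0,0,0,0,0,0],[0,0,0,0,0,0],[0,0,0,0,0,0],[0,0,0,0,0,0]])

```text
time: 32.67
tcp_pos: [0.4867, 0.3669, 0.1057]
tool_rot: [0.294, 3.126, 0.001]
force: [-0.9, -0.9, 2.2]
gripper_width: 0.0174
```

play_rows(commands=[[0,0,0,0,0,0],[0,0,0,0,0,0],[0,0,0,0,0,0],[0,0,0,0,0,0],[0,0,0,0,0,0],[0,0,0,0,0,0],[0,0,0,0,0,0],[0,0,0,0,0,0],[0,0,0,0,0,0],[0,0,0,0,0,0]], claw=-0.2)

```text
time: 33.5
tcp_pos: [0.4865, 0.3668, 0.1054]
tool_rot: [0.294, 3.126, 0.001]
force: [0.7, 0.1, 0.4]
gripper_width: 0.034
```

play_rows(commands=[[0,0,4,0,0,0],[0,0,8,0,0,0],[0,0,12,0,0,0],[0,0,16,0,0,0],[0,0,16,0,0,0],[0,0,16,0,0,0],[0,0,16,0,0,0],[0,0,16,0,0,0],[0,0,16,0,0,0],[0,0,12,0,0,0]])

```text
time: 34.33
tcp_pos: [0.4872, 0.3672, 0.2409]
tool_rot: [0.294, 3.123, 0.004]
force: [0.5, 0.7, -0.3]
gripper_width: 0.0341
```

play_rows(commands=[[-8,8,0,0,0,0],[-18,16,0,0,0,0],[-20,18,0,0,0,0],[-20,18,0,0,0,0],[-20,18,0,0,0,0],[-20,18,0,0,0,0],[-14,12,0,0,0,0],[-6,6,0,0,0,0],[0,0,0,0,0,0],[0,0,0,0,0,0]])

```text
time: 35.17
tcp_pos: [0.3603, 0.4808, 0.2371]
tool_rot: [0.292, 3.127, -0.0]
force: [-0.3, 0.3, 0.7]
gripper_width: 0.0345
```

```bash
python3 - <<'E'
from plan import *
s=env.observe();print(s['time'],s['tcp_pos'],s['force'])
p,d,c=cap('scene');q,d2,c2=cap('top');W=cloud(d,c)
m=(abs(W[...,0]-.49)<.04)&(abs(W[...,1]-.366)<.03)&(W[...,2]>.1)&(W[...,2]<.16);Q=W[m];print('handle',len(Q),Q[Q[:,2]>.14].mean(0).round(4),Q[:,2].max())
a=cv2.resize(p[60:300,200:456],(400,375));b=cv2.resize(q[120:275,90:255],(400,375))
cv2.imwrite('pics/final.png',np.clip(np.hstack([a,b])*1.5,0,255).astype(np.uint8))
E
```

```text
35.1667 [0.36027654 0.48077863 0.23709339] [-0.29789147  0.34540846  0.65026269]
handle 137 [0.4898 0.3644 0.1478] 0.15293926889836473
```

View pics/final.png

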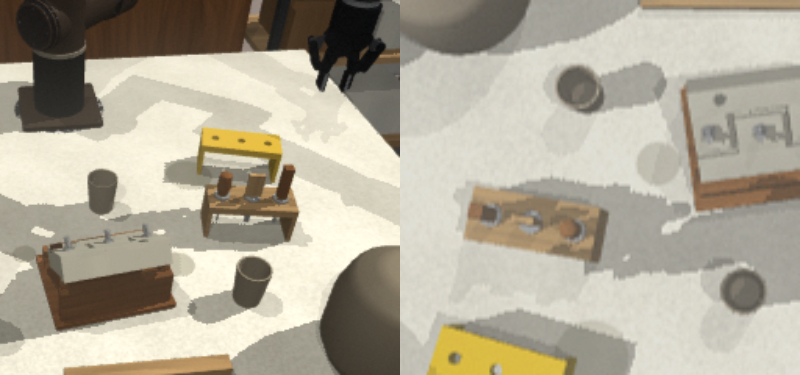

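The stylus stands upright in its own hole at (287,180), the gripper is clear, and everything else in view is unmoved.

```bash
python3 -c "
from bench import env
print(env.close_job())"
```

```text
the job is handed in; nothing more can be done
None
```

The job is done and handed in at about 35 s of robot time. I took the square-handled stylus, ran its tip through the whole joint from the open left end, pushed the key home, and stood the stylus back in its own rack hole.

- **Joint run:** the tip ran at about 30–36 mm/s, roughly 6 mm below the face and square to it. It paused for readings between segments. Near the start I made short probing touches on the side walls, the floor (about 7.5 N) and the first corner wall (about 5 N) to centre it.
- **Joint 6:** on the last part I turned the tool about 0.4 rad around the stylus axis, because joint 6 was nearing its limit.
- **Key:** it stopped at about 5.4 N, within 0.3 mm of the expected home position. The top picture shows it flush with the mould's right side.
- **Stylus and surroundings:** the last picture shows the stylus upright in its hole, its top at 0.153 m against 0.151 m expected. The gripper is clear of everything, and the rest of the scene in view looks unmoved; the bowl, jar and tile were outside that final crop.
- **What disagreed:**
  - My first approach move was clipped by the speed limit and stopped about 40 mm short; the picture showed it and I corrected before grasping.
  - Measured tip position differed from the groove by about 1.1 mm along mould y; I corrected for it at the first corner.

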